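# Close a sterilising canister on the treadle press

## Task

Pick up the metal canister by its body from the green rest and lay it gently in the raised white V cradle of the stoppering press, its red stopper facing the ram and its base towards the steel back stop, and let go of it. Then press the yellow pedal all the way down to its stop, so that the ram drives the stopper fully home, and let the pedal come back up, leaving the closed canister lying in the cradle. Do not drop the canister, and leave the bottle, packet and jar where they are.

Things in the scene. Friction and masses are not known exactly. Their poses are not given: they have to be found in the camera images.
- press: Fixed press. Origin on the bench; grey base plate, local x -80..80, y -210..110, 12 mm thick. Blue housing 100 x 100 mm, 131 high, centred at y -155; the ram comes out of it towards +y. White V cradle along y at x = 0, axis 95 mm up. Steel back stop 44 wide, 115 high, its face at y +87. Yellow pedal on the housing's -x side, its hinge along y at x -55, y -155, z 45 mm.
- cradle (a point): Point on the cradle axis, 95 mm up, midway between two white V yokes (10 mm thick, 80 mm clear between; arms reach 31 mm either side and 6 to 34 mm below the axis). The canister's middle lies here when its base touches the back stop; up to 15 mm towards the ram is good too: the ram slides it to the stop before the stopper moves. y runs along the cradle from ram to back stop, z up.
- pedal_pad (a point): Top of the pedal's black ribbed pad, on its mid line, 85 mm from the hinge; moves with the pedal. The pedal is 112 mm long, 70 wide; up, it rises from the hinge towards press -x at 0.40 rad above level; down, at 0.05 rad. This point is 86 mm above the bench when up and 57 mm at the stop. Clear bench around and below.
- ram_face (a point): Centre of the face of the ram's black disc (32 mm across), on the cradle axis. With the pedal up it is 110 mm from point cradle, towards -y; pressing the pedal to its stop moves it 35 mm towards +y, which just brings the stopper home.
- pedal (a joint): Pedal angle, rad: 0 up, 0.35 down on its stop. A spring brings it back up when released. About 5 N at the pad starts it and, with a canister to close, about 10 to 15 N holds it at the stop.
- canister: Aluminium cylinder 48 mm in diameter, 130 long, about 0.3 kg, lying level in a low green rest, axis 37 mm up. The rest's two V arms leave 80 mm clear in the middle, to grip across the body there. Origin on the axis at mid length. y is the long axis: stoppered end at y -65, closed base at y +65 mm. It can roll about y: use only the direction of y.
- stopper (a joint): How far the stopper has been pushed into the canister, m: 0 to 0.004 at the start (standing proud, a yellow band showing between red flange and rim), 0.014 when fully home. Stiff: needs about 5 N along the axis and stays where it is left.
- stopper_face (a point): Centre of the outer face of the red stopper flange (45 mm across, 10 mm thick); on the canister axis, 89 mm from the canister's origin minus the stopper joint value.
- amber_bottle: Standing amber bottle, 76 mm across, 130 mm tall; origin under its centre. Leave alone.
- packet: Brown paper-wrapped packet, 110 x 80 x 60 mm; origin under its centre. Leave alone.
- jar: Standing glass jar with metal lid, 84 mm across, 110 mm tall; origin under its centre. Leave alone.
Things that resemble listed ones, but are neither listed nor needed, are in the scene too. Of the things shaped like the canister, the aluminium one is meant.

How it is judged:
On the way, in this order (a step that is already met when the one before it is completed fails the run):
1. the canister lies released in the cradle, stopper towards the ram, the stopper still proud (x of canister in the frame of cradle between -0.006 and 0.006 m and z of canister in the frame of cradle between -0.005 and 0.005 m and y of canister in the frame of cradle between -0.02 and 0.006 m and angle between the y axis of canister and the y axis of press, either way round below 0.08 rad and y of stopper_face in the frame of cradle below -0.05 m and contact force between the fingers and canister below 0.1 N and value of joint stopper below 0.007 m and value of joint pedal below 0.1 rad), for 0.2 s.
2. the pedal is pressed down to its stop and the ram has driven the stopper home, the canister not being held (x of canister in the frame of cradle between -0.006 and 0.006 m and z of canister in the frame of cradle between -0.005 and 0.005 m and y of canister in the frame of cradle between -0.02 and 0.006 m and angle between the y axis of canister and the y axis of press, either way round below 0.08 rad and y of stopper_face in the frame of cradle below -0.05 m and contact force between the fingers and canister below 0.1 N and value of joint pedal above 0.325 rad and value of joint stopper above 0.0115 m), for 0.1 s.
At the end, for the whole second after the job is handed in: The canister lies at rest and released in the cradle (middle within 6 mm sideways and 5 mm in height of the cradle axis, at most 20 mm short of the back stop, axis within 0.08 rad), stopper towards the ram and pushed at least 11.5 of 14 mm in; the pedal is back up (below 0.04 rad) (x of canister in the frame of cradle between -0.006 and 0.006 m and z of canister in the frame of cradle between -0.005 and 0.005 m and y of canister in the frame of cradle between -0.02 and 0.006 m and angle between the y axis of canister and the y axis of press, either way round below 0.08 rad and y of stopper_face in the frame of cradle below -0.05 m and contact force between the fingers and canister below 0.1 N and value of joint stopper above 0.0115 m and value of joint pedal below 0.04 rad and linear speed of canister below 0.02 m/s); the robot touches nothing.
It fails at once if the canister is dropped: moving faster than 0.45 m/s while the fingers do not hold it (contact force between the fingers and canister below 0.1 N and linear speed of canister above 0.45 m/s).
It fails at once if the bottle, packet or jar is moved by more than 30 mm (distance of any of amber_bottle, packet, jar from where it was at the start of the episode above 0.03 m).
It also fails if it takes over 56 s, if anything falls off the work surface, if the arm or the gripper's body presses on something with over 40 N, if the wrist force passes 120 N, or if a joint passes its speed limit or range.

## Robot

A 7-joint arm with a two-finger parallel gripper is mounted at the origin on the work surface. World frame = base frame: x ahead of the robot, y to its left, z up, the work surface at z = 0. Lengths are in m, angles in rad, forces in N, time in s.
With the tool pointing down it reaches from about 0.4 to 0.9 m from the base axis. Payload 5.5 kg.
Tool frame: the origin (TCP) lies midway between the tips of the shut fingers; the grasp point (between the pads) lies 19 mm behind it (manip.grip_depth is the distance from the TCP to the grasp point, in m); z points along the fingers, y is the line along which they close (so a half turn about z gives the same grasp; the last joint's range is limited). The gripper opens to 92 mm and grips with 3 to 60 N. Pads are 19 mm wide; open, the fingers measure 130 mm over their backs; the gripper's body (75 mm by 190 mm) begins 47 mm behind the grasp point.
Start: joints at [-1.062, 0.501, -0.427, 1.55, 0.221, 1.138, -0.21], TCP at [0.158, 0.63, 0.227] pointing down, gripper open.
Joint ranges: [-2.88, 2.88], [-0.31, 2.03], [-1.54, 1.56], [0.2, 2.42], [-1.41, 4.55], [0.19, 2.02], [-2.57, 2.57]. Speed limits (rad/s): [2.57, 2.57, 3.14, 3.14, 3.14, 3.14, 3.14].

## Interface

Orientations are given as a unit quaternion [x, y, z, w].
In Python, from bench import manip, effector, viewer gives the robot as it stands. Calls block until the motion is done:
- manip.move_pose(position, orientation): joint-space move of the TCP to a pose.
- manip.servo_line(position, ori=None, vel=0.15): straight line of the TCP; ori=None keeps the orientation; vel is the mean speed in m/s.
- manip.movej(angles): joint-space move.
- effector.open_jaws() and effector.close(f_grip=None): open the fingers fully, or close them until they stop; f_grip is the grip in N (None keeps the last).
- manip.sleep(seconds).
- manip.solve_ik(position, orientation): joint angles nearest the present ones, or None.
- viewer.get_image(name): name is "side" or "top"; returns the picture (384x512x3 uint8, red, green, blue); there is no depth.
- viewer.get_calibration(name): a dict with "vfov" (degrees; the focal length in pixels is half the picture's height over the tangent of half this angle, whatever the lens; pixels are square), "cx", "cy" (the principal point, pixels), "eye" and "attitude" of the camera in the world. Camera axes: x right, y down, z forward; pixel columns grow to the right and rows downward; lengths in m; the calibration is good to about 2 mm. A picture is of the moment at which its call begins. get_calibration takes no time and is no camera call.
A pose or a line that the arm cannot do raises manip.PlanningError and nothing moves.
- manip.hand_in(): hands the job in; it is judged then, once.
Readings, each from a call of its own:
- manip.current_clock(): time.
- manip.current_q(): joint angles.
- manip.current_joint_velocities(): joint speeds.
- manip.current_tau(): joint torques, N m.
- manip.current_tool_pos(): TCP position.
- manip.current_tcp_rot(): TCP orientation.
- manip.current_force(): force on the tool from outside, world axes, zero at the start.
- manip.current_wrist_torque(): the same for the moment, N m.
- manip.current_finger_gap(): finger opening in m.
- manip.current_gripper_force(): force on a finger pad.
Only numpy, scipy, OpenCV 4.12 (cv2) and the standard library are available. Lean on these libraries where they do the work, as an engineer would, in place of code of your own. Each camera call takes 0.05 s, during which the arm holds its last target. There are 200 camera calls.

## Working session

There is one attempt and no reset: what is moved stays moved. The work goes in short steps, each a Python script; the robot and the scene stay as the last script left them, time stands still between calls to the robot, and variables do not carry over. Pictures are saved under pics/ and viewed, at most 11 in all, crops included, and the job is handed in when it is done.

```bash
mkdir -p pics; python3 - <<'E'
from bench import manip, effector, viewer
import cv2
for n in("top","side"):
    im=viewer.get_image(n); cv2.imwrite(f"pics/{n}0.png",im[:,:,::-1]); print(n,viewer.get_calibration(n))
print(manip.current_clock(),manip.current_tool_pos(),manip.current_tcp_rot())
E
```

```text
top {'vfov': 53.00068557586696, 'cx': 249.66402086489285, 'cy': 192.92366186637904, 'eye': array([ 0.3825108 , -0.06591953,  1.19596654]), 'attitude': array([ 0.70793625, -0.70397665,  0.03668604, -0.04355768])}
side {'vfov': 51.510142778426086, 'cx': 259.0355117333309, 'cy': 194.02385081450652, 'eye': array([-0.26159693, -0.90157576,  1.10252149]), 'attitude': array([ 0.8476298 , -0.331218  ,  0.14239777, -0.38928298])}
0.1 [0.1580336  0.6298362  0.22578567] [ 1.22589423e-01  9.92457078e-01 -8.72202566e-04 -1.46405693e-04]
```

View pics/top0.png

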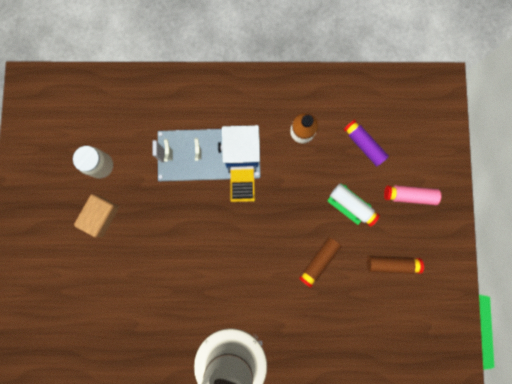

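View pics/side0.png

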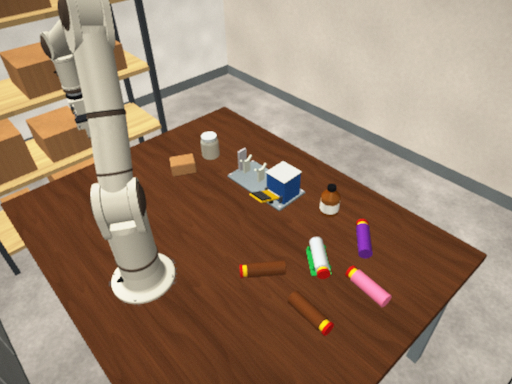

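Top view: the press is at about (205,155), with its housing and pedal on the right, pedal at (242,185), and the back stop on the left at (155,149). Bottle (303,128), jar (92,161), packet (94,215). Canister-shaped candidates: purple (366,143), pink (413,196), brown (320,262), brown (396,265), and silvery-white in the green rest (355,205). The last fits: aluminium, in the green rest, red stopper at its lower right (373,219). An enlarged crop should confirm it.

```bash
cat > h.py <<'E'
import numpy as np, cv2
from scipy.spatial.transform import Rotation as R
from bench import manip, effector, viewer
def cam(n):
    c=viewer.get_calibration(n); f=192/np.tan(np.radians(c['vfov'])/2)
    return c,f,R.from_quat(c['attitude']).as_matrix()
def ray(n,uv,z):
    c,f,M=cam(n); uv=np.atleast_2d(uv).astype(float)
    d=np.c_[(uv[:,0]-c['cx'])/f,(uv[:,1]-c['cy'])/f,np.ones(len(uv))]@M.T
    return c['eye']+d*((z-c['eye'][2])/d[:,2])[:,None]
def proj(n,P):
    c,f,M=cam(n); p=(np.atleast_2d(P)-c['eye'])@M
    return np.c_[c['cx']+f*p[:,0]/p[:,2],c['cy']+f*p[:,1]/p[:,2]]
E
python3 - <<'E'
from h import *
t=cv2.imread("pics/top0.png"); s=cv2.imread("pics/side0.png")
a=cv2.resize(t[170:240,310:400],(720,560),interpolation=cv2.INTER_CUBIC)[:,:,:]
b=cv2.resize(t[115:210,145:270],None,fx=6,fy=6,interpolation=cv2.INTER_CUBIC)
cv2.imwrite("pics/c1.png",a);cv2.imwrite("pics/c2.png",b)
hsv=cv2.cvtColor(t,cv2.COLOR_BGR2HSV)
def blob(name,m,roi):
    k=np.zeros(m.shape,np.uint8); x0,y0,x1,y1=roi; k[y0:y1,x0:x1]=m[y0:y1,x0:x1]
    n,l,st,ce=cv2.connectedComponentsWithStats(k); i=1+np.argmax(st[1:,4])
    pts=np.argwhere(l==i)[:,::-1].astype(np.float32); r=cv2.minAreaRect(pts)
    print(name,st[i],ce[i],r); return cv2.boxPoints(r),ce[i]
H,S,V=hsv[...,0],hsv[...,1],hsv[...,2]
box,ce=blob("can",((S<60)&(V>130)).astype(np.uint8),(320,175,385,235))
print(box.round(1).tolist(),ray("top",box,.037).round(4).tolist(),ray("top",ce,.037))
bx,ce=blob("red",(((H<6)|(H>174))&(S>180)&(V>120)).astype(np.uint8),(360,205,385,230)); print(ray("top",ce,.037))
bx,ce=blob("pedal",((H>15)&(H<32)&(S>150)&(V>120)).astype(np.uint8),(220,160,265,210)); print(bx.tolist(),ray("top",bx,.08).round(4).tolist())
bx,ce=blob("plate",((S<110)&(H>85)&(H<125)&(V>90)).astype(np.uint8),(150,120,265,190)); print(bx.tolist(),ray("top",bx,.012).round(4).tolist())
bx,ce=blob("roof",((S<60)&(V>190)).astype(np.uint8),(215,120,265,190)); print(bx.tolist(),ray("top",bx,.131).round(4).tolist())
E
```

```text
can [330 184  44  39 721] [351.80027739 202.80721221] ((351.8346862792969, 202.817138671875), (45.76707077026367, 16.183279037475586), 38.41805648803711)
[[328.8999938964844, 194.89999389648438], [338.8999938964844, 182.3000030517578], [374.79998779296875, 210.6999969482422], [364.70001220703125, 223.39999389648438]] [[0.5097, -0.2936, 0.037], [0.5486, -0.3247, 0.037], [0.4628, -0.4305, 0.037], [0.4246, -0.3993, 0.037]] [[ 0.48623402 -0.36215174  0.037     ]]
red [368 214  12  13  46] [374.08695652 220.95652174] ((374.3563537597656, 220.770751953125), (3.7908005714416504, 14.94021224975586), 41.987213134765625)
[[ 0.43202558 -0.42744116  0.037     ]]
pedal [229 169  27  34 469] [241.99360341 182.92324094] ((241.34530639648438, 185.56077575683594), (32.1660041809082, 25.96406364440918), 86.98721313476562)
[[227.53591918945312, 170.1823272705078], [253.46408081054688, 168.8176727294922], [255.15469360351562, 200.93922424316406], [229.22653198242188, 202.3038787841797]] [[0.5767, 0.0108, 0.08], [0.5811, -0.0654, 0.08], [0.4863, -0.0708, 0.08], [0.482, 0.0046, 0.08]]
plate [ 158  126  102   55 4296] [207.94273743 152.82867784] ((207.7805938720703, 153.1556396484375), (51.587799072265625, 101.51020812988281), 87.75425720214844)
[[156.05372619628906, 129.3704071044922], [257.4859619140625, 125.39269256591797], [259.5074462890625, 176.9408721923828], [158.07522583007812, 180.9185791015625]] [[0.7182, 0.2432, 0.012], [0.7322, -0.0774, 0.012], [0.5677, -0.0843, 0.012], [0.5537, 0.2313, 0.012]]
roof [ 215  126   44   52 1541] [237.12394549 146.87540558] ((236.5, 151.5), (51.0, 43.0), 90.0)
[[215.0, 126.0], [258.0, 126.0], [258.0, 177.0], [215.0, 177.0]] [[0.6949, 0.0445, 0.131], [0.6953, -0.0777, 0.131], [0.5489, -0.0782, 0.131], [0.5483, 0.0421, 0.131]]
```

View pics/c1.png

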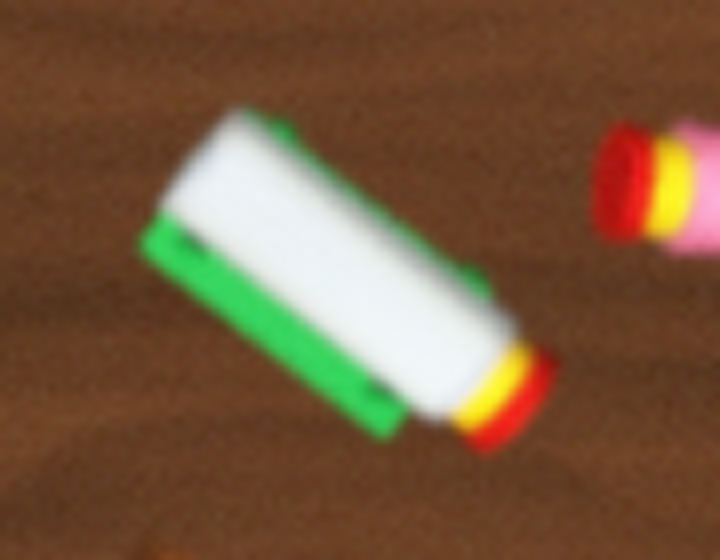

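View pics/c2.png

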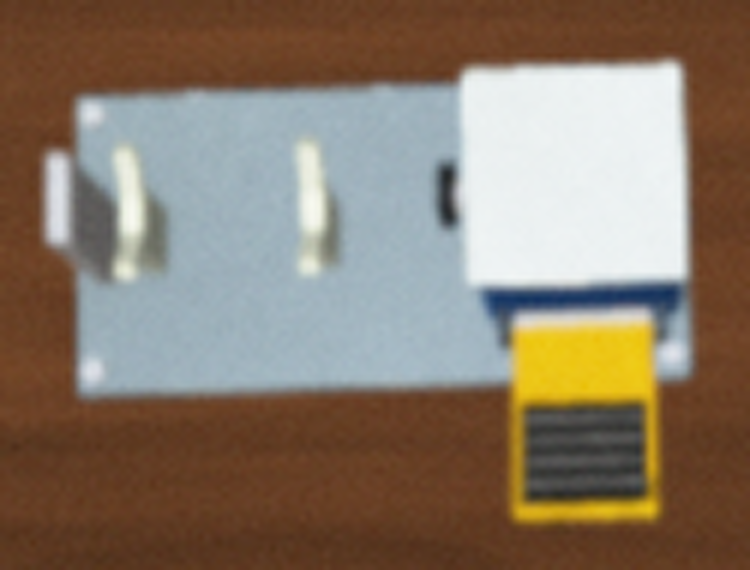

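The crop confirms the bright aluminium canister in the green rest. Its stopper end is at crop (505,400), a yellow band shows, and its base is at (200,158). Crop c2 gives the plate and roof corners, which I'll use for the press pose.

```bash
cat >> h.py <<'E'
def uc(p,s,o): return (np.array(p,float)+.5)/s-.5+np.array(o)
L=uc([(77,98),(80,395),(691,378)],6,(145,115)); T=uc([(460,68),(466,286),(682,62),(688,288)],6,(145,115))
W=np.r_[ray("top",L,.012),ray("top",T,.131)][:,:2]
Q=np.array([(80,110),(-80,110),(-80,-210),(50,-105),(-50,-105),(50,-205),(-50,-205)])/1000.
w,q=W-W.mean(0),Q-Q.mean(0)
pyaw=np.arctan2((q[:,0]*w[:,1]-q[:,1]*w[:,0]).sum(),(q*w).sum())
Rp=R.from_euler('z',pyaw).as_matrix()[:2,:2]; p0=W.mean(0)-Rp@Q.mean(0)
def press(x,y,z): return np.r_[p0+Rp@np.array([x,y]),z]
C=uc([(237,108),(162,208),(522,340),(450,420)],8,(310,170))
cw=ray("top",C,.037)[:,:2]; base,rim=cw[:2].mean(0),cw[2:].mean(0)
ay=(base-rim)/np.linalg.norm(base-rim); can=(base+rim)/2; cyaw=np.arctan2(-ay[0],ay[1])
# tool pointing down, tool y along world direction (angle a from +x)
def down(a):
    y=np.array([np.cos(a),np.sin(a),0]); z=np.array([0,0,-1.]); return R.from_matrix(np.c_[np.cross(y,z),y,z]).as_quat()
E
python3 - <<'E'
from h import *
print("press",p0,pyaw,"res mm",((Q@Rp.T+p0-W)*1000).round(1).tolist())
print("can",can,cyaw,"len",np.linalg.norm(base-rim),"wid",np.linalg.norm(cw[0]-cw[1]),np.linalg.norm(cw[2]-cw[3]))
print("side proj: plate",proj("side",[press(x,y,.012) for x,y in Q[:3]]).round(1).tolist(),"roof",proj("side",[press(x,y,.131) for x,y in Q[3:]]).round(1).tolist())
print("side can base/rim",proj("side",[np.r_[base,.037],np.r_[rim,.037],np.r_[rim-ay*.02,.037]]).round(1).tolist())
s=cv2.imread("pics/side0.png"); a=s[140:290,225:345]
cv2.imwrite("pics/c3.png",cv2.resize(a,None,fx=4,fy=4,interpolation=cv2.INTER_CUBIC))
for k in(0,np.pi):
    for P,a in((np.r_[can,.018],cyaw+k),(np.r_[can,.2],cyaw+k),(press(0,-.007,.076),pyaw+k),(press(0,-.007,.2),pyaw+k),(press(-.14,-.155,.05),pyaw+np.pi/2+k),(press(-.14,-.155,.15),pyaw+np.pi/2+k)):
        j=manip.solve_ik(P,down(a)); print(k>0,P.round(3),None if j is None else np.round(j,2))
E
```

```text
press [0.6381575  0.12673971] 0.033942980083588384 res mm [[1.2, 0.7], [-0.8, 2.1], [-0.3, -0.8], [-3.5, -3.3], [1.4, -2.3], [-3.4, 1.9], [5.3, 1.7]]
can [ 0.48530914 -0.36372848] -0.6681119907754955 len 0.1345233379921205 wid 0.04802486734749241 0.040986832018080024
side proj: plate [[253.2, 159.1], [227.1, 174.3], [279.4, 209.1]] roof [[283.2, 160.3], [266.0, 171.0], [301.6, 170.8], [284.4, 182.1]]
side can base/rim [[315.9, 240.4], [323.1, 270.3], [324.2, 275.2]]
False [ 0.485 -0.364  0.018] [ 0.23  0.72  0.5   1.82 -0.49  0.73  0.33]
False [ 0.485 -0.364  0.2  ] [-0.06  0.57  0.92  1.73 -0.5   1.1   0.35]
False [0.638 0.12  0.076] [-0.26  0.63  0.05  1.67 -0.04  0.84 -0.16]
False [0.638 0.12  0.2  ] [-0.26  0.49  0.04  1.59 -0.02  1.06 -0.17]
False [ 0.503 -0.033  0.05 ] [ 0.07  0.47 -0.07  2.05  0.06  0.62  1.57]
False [ 0.503 -0.033  0.15 ] [-0.03  0.31  0.05  2.   -0.02  0.84  1.63]
True [ 0.485 -0.364  0.018] [-0.22  1.25  1.35  1.83 -1.31  1.28 -2.28]
True [ 0.485 -0.364  0.2  ] [-0.25  0.85  1.36  1.73 -0.87  1.3  -2.51]
True [0.638 0.12  0.076] [-1.    1.16  1.35  1.7  -1.18  1.32 -2.51]
True [0.638 0.12  0.2  ] [ 0.55  0.89 -1.3   1.56  0.87  1.37  2.33]
True [ 0.503 -0.033  0.05 ] [-0.32  0.5   0.41  2.06 -0.33  0.64 -1.23]
True [ 0.503 -0.033  0.15 ] [-0.32  0.32  0.39  2.   -0.17  0.84 -1.37]
```

View pics/c3.png

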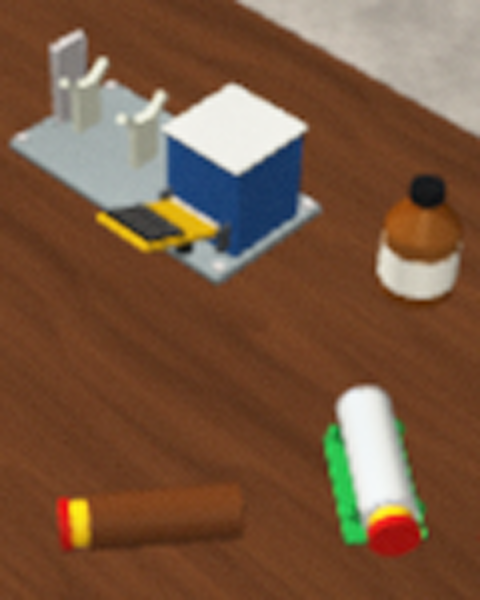

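The side view agrees with the press and canister poses to about 1 px: plate corners, roof corners and canister axis all match. I'm going to grasp it.

```bash
python3 - <<'E'
from h import *
o=down(cyaw)
manip.move_pose(np.r_[can,.20],o); print(manip.current_clock())
manip.servo_line(np.r_[can,.018],vel=.12)
effector.close(f_grip=25); print(manip.current_clock(),manip.current_finger_gap(),manip.current_gripper_force(),manip.current_force())
manip.servo_line(np.r_[can,.25],vel=.15)
print(manip.current_clock(),manip.current_finger_gap(),manip.current_gripper_force(),manip.current_force())
manip.move_pose(press(0,-.007,.25),down(pyaw))
print(manip.current_clock(),manip.current_tool_pos(),manip.current_finger_gap(),manip.current_wrist_torque())
for n in("top","side"): cv2.imwrite(f"pics/{n}1.png",viewer.get_image(n)[:,:,::-1])
t=cv2.imread("pics/top1.png")[90:215,130:280]; s=cv2.imread("pics/side1.png")[80:230,200:350]
cv2.imwrite("pics/c4.png",np.hstack([cv2.resize(t,(400,333)),cv2.resize(s,(333,333))]))
E
```

```text
3.7417
6.175 0.04743271521215898 25.000257790088654 [-0.94530543  2.23004306  2.10357635]
7.875 0.04723479337474356 24.999787509441376 [-0.31787952 -0.77831162 -2.46704459]
9.7167 [0.63860766 0.11718794 0.25028258] 0.047003266666042536 [-0.14485563  0.07275171  0.06319453]
```

View pics/c4.png

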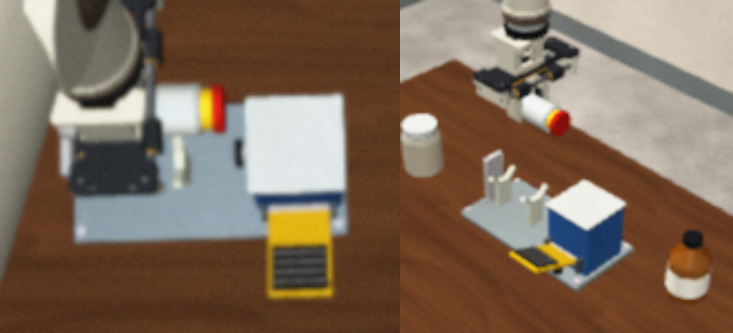

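The canister is held, with its red stopper on the ram side (top crop (218,108)) and the grip at mid body. I'll check how far along the axis the stopper sits, then lower until contact.

```bash
python3 - <<'E'
from h import *
t=cv2.imread("pics/top1.png"); h=cv2.cvtColor(t,cv2.COLOR_BGR2HSV); H,S,V=[h[...,i] for i in range(3)]
z=manip.current_tool_pos()[2]+.019
def loc(m):
    m=m.copy(); m[:,:185]=0; m[:,225:]=0; m[:115]=0; m[150:]=0
    p=np.argwhere(m)[:,::-1]; w=ray("top",p.mean(0),z)[0,:2]; return len(p),p.mean(0).round(1),(Rp.T@(w-p0)).round(4)
print("red",loc(((H<6)|(H>174))&(S>150)&(V>100)),"yellow",loc((H>18)&(H<32)&(S>120)&(V>120)))
E
```

```text
red (61, array([211.6, 129.6]), array([ 0.004 , -0.0885])) yellow (60, array([206.6, 130.3]), array([ 0.0026, -0.0761]))
```

```bash
python3 - <<'E'
from h import *
o=down(pyaw-.02)
manip.servo_line(press(0,-.006,.13),o,vel=.12); manip.servo_line(press(0,-.006,.082),vel=.05); manip.sleep(.2)
f0=manip.current_force(); z=.082
while z>.0715:
    z-=.001; manip.servo_line(press(0,-.006,z),vel=.02); manip.sleep(.05)
    df=manip.current_force()-f0; print(round(z,4),manip.current_tool_pos()[2].round(4),df.round(2))
    if np.linalg.norm(df)>4: break
print(manip.current_clock())
effector.open_jaws(); manip.sleep(.2); print(manip.current_finger_gap(),manip.current_force())
p=manip.current_tool_pos(); manip.servo_line(np.r_[p[:2],.25],vel=.12); 
manip.move_pose(press(-.14,-.155,.2),down(pyaw+np.pi/2)); print(manip.current_clock())
for n in("top","side"): cv2.imwrite(f"pics/{n}2.png",viewer.get_image(n)[:,:,::-1])
t=cv2.imread("pics/top2.png")[100:225,130:280]; s=cv2.imread("pics/side2.png")[110:230,210:330]
cv2.imwrite("pics/c5.png",np.hstack([cv2.resize(t,(420,350)),cv2.resize(s,(350,350))]))
E
```

```text
0.081 0.0811 [-0.17 -0.97  0.6 ]
0.08 0.08 [-0.44 -1.65  1.49]
0.079 0.079 [-0.85 -2.11  1.76]
0.078 0.078 [-0.67 -2.9   1.29]
0.077 0.077 [ 0.17 -2.6   1.4 ]
0.076 0.0759 [-0.17 -3.21  2.12]
0.075 0.0749 [ 0.24 -2.97  1.36]
0.074 0.074 [-0.37 -3.03  0.75]
0.073 0.073 [ 0.26 -2.51  2.36]
0.072 0.072 [-0.49 -2.35  2.13]
0.071 0.0714 [-2.95 -2.11  6.9 ]
15.575
0.09160410336362718 [-0.1481251   1.34165281  0.33187802]
19.7583
```

View pics/c5.png

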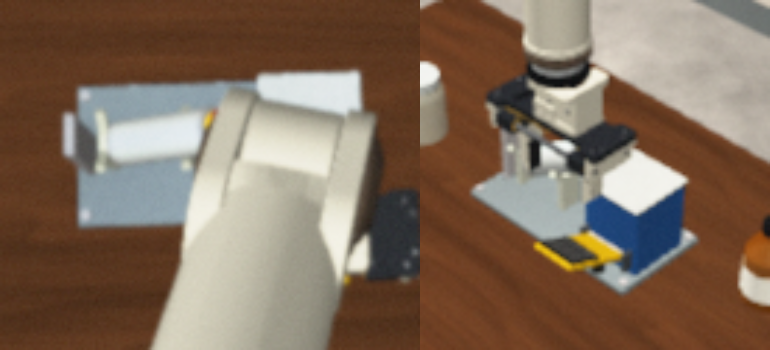

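The canister looks skewed in the top view, with its base at (107,145) and its stopper at (208,118). I'll move the arm clear and look properly.

```bash
python3 - <<'E'
from h import *
manip.move_pose([.45,-.30,.25],down(pyaw+np.pi/2)); print(manip.current_clock())
for n in("top","side"): cv2.imwrite(f"pics/{n}3.png",viewer.get_image(n)[:,:,::-1])
t=cv2.imread("pics/top3.png")[115:195,145:265]; s=cv2.imread("pics/side3.png")[140:220,225:305]
cv2.imwrite("pics/c6.png",np.hstack([cv2.resize(t,(480,320),interpolation=2),cv2.resize(s,(320,320),interpolation=2)]))
print(proj("top",[press(0,y,.095) for y in(.087,.065,-.065,-.089,-.11)]).round(1).tolist(),proj("side",[press(0,y,.095) for y in(.087,.065,-.065,-.089,-.11)]).round(1).tolist())
E
```

```text
20.9333
[[158.0, 149.2], [165.6, 149.0], [210.0, 147.7], [218.2, 147.4], [225.4, 147.2]] [[243.1, 153.6], [246.5, 155.7], [267.8, 168.4], [271.9, 170.9], [275.6, 173.1]]
```

View pics/c6.png

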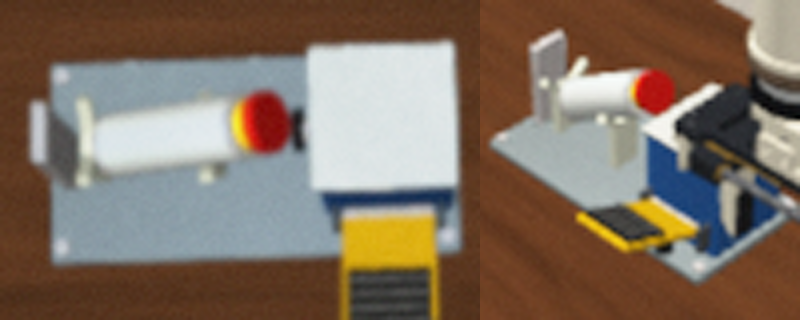

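My mistake: the back stop face is at press y +87, so the cradle point is at press y = 87 − 65 = +22 mm, not at the origin. The canister sits about 27 mm too far towards the ram, so its base has dropped inboard of the rear yoke (base at crop (95,140), stopper raised at (265,122)). I'll work out its pitch and regrasp it.

```bash
python3 - <<'E'
from h import *
def tri(a,b):
    r=[]
    for n,uv in(("top",a),("side",b)):
        e=cam(n)[0]['eye']; d=ray(n,uv,0)[0]-e; r.append((e,d/np.linalg.norm(d)))
    A=sum(np.eye(3)-np.outer(d,d) for e,d in r); B=sum((np.eye(3)-np.outer(d,d))@e for e,d in r)
    P=np.linalg.solve(A,B); return np.r_[Rp.T@(P[:2]-p0),P[2]].round(4)
def red(n,roi):
    t=cv2.imread(f"pics/{n}3.png"); h=cv2.cvtColor(t,cv2.COLOR_BGR2HSV); H,S,V=[h[...,i] for i in range(3)]
    m=((H<6)|(H>174))&(S>150)&(V>80); x0,y0,x1,y1=roi; k=np.zeros_like(m); k[y0:y1,x0:x1]=m[y0:y1,x0:x1]
    p=np.argwhere(k)[:,::-1]; print(n,len(p),p.mean(0),p.min(0),p.max(0)); return p.mean(0)
F=tri(red("top",(195,130,220,160)),red("side",(255,150,280,175))); print("flange",F)
# base centre estimate: end of white body in both crops (scale 4)
B=tri(uc((95,142),4,(145,115)),uc((565-480,97),4,(225,140))); print("base end",B)
d=F-B; print("pitch",np.arctan2(d[2],np.hypot(d[0],d[1])),"yaw off",np.arctan2(d[0],-d[1]),"len",np.linalg.norm(d))
print("pitch2",np.arctan2(F[2]-.097,-.018-F[1]))
E
```

```text
top 124 [211.42741935 145.28225806] [207 139] [217 152]
side 85 [268.54117647 162.28235294] [264 157] [273 168]
flange [-0.0025 -0.0728  0.1322]
base end [0.0044 0.0702 0.0461]
pitch 0.5414469632258568 yaw off -0.04821435340078531 len 0.1670623236998696
pitch2 0.5709684761603383
```

```bash
cat >> h.py <<'E'
def tool(G,t):   # grasp point G (press frame), tool leaned by t about press x
    px=np.r_[Rp[:,0],0]; r=R.from_rotvec(-t*px)*R.from_quat(down(pyaw))
    return press(*G)+r.as_matrix()[:,2]*manip.grip_depth, r.as_quat()
def tri(a,b):
    r=[]
    for n,uv in(("top",a),("side",b)):
        e=cam(n)[0]['eye']; d=ray(n,uv,0)[0]-e; r.append((e,d/np.linalg.norm(d)))
    A=sum(np.eye(3)-np.outer(d,d) for e,d in r); B=sum((np.eye(3)-np.outer(d,d))@e for e,d in r)
    P=np.linalg.solve(A,B); return np.r_[Rp.T@(P[:2]-p0),P[2]].round(4)
def red(n,im,roi):
    h=cv2.cvtColor(im,cv2.COLOR_RGB2HSV); H,S,V=[h[...,i] for i in range(3)]
    m=((H<6)|(H>174))&(S>150)&(V>80); x0,y0,x1,y1=roi; k=np.zeros_like(m); k[y0:y1,x0:x1]=m[y0:y1,x0:x1]
    p=np.argwhere(k)[:,::-1]; return p.mean(0) if len(p) else None
E
python3 - <<'E'
from h import *
G=np.array([.001,.010,.084]); up=lambda h:G+[0,0,h]
manip.move_pose(*tool(up(.13),.35))
manip.servo_line(tool(up(.03),.35)[0],vel=.12); manip.servo_line(tool(G,.35)[0],vel=.05)
print(manip.current_clock(),manip.current_force())
effector.close(f_grip=45); print(manip.current_clock(),manip.current_finger_gap(),manip.current_force())
manip.servo_line(tool(up(.02),.35)[0],vel=.04); print(manip.current_force())
manip.servo_line(tool(up(.11),.35)[0],vel=.15); print(manip.current_clock(),manip.current_finger_gap(),manip.current_force())
manip.servo_line(*tool(np.array([0,.027,.19]),-.17),vel=.08)
t=viewer.get_image("top"); s=viewer.get_image("side")
a,b=red("top",t,(180,110,235,165)),red("side",s,(235,90,300,180)); print(manip.current_clock(),a,b,manip.current_finger_gap())
if a is not None and b is not None: print(tri(a,b))
t,s=t[90:215,130:280,::-1],s[80:230,200:350,::-1]
cv2.imwrite("pics/c7.png",np.hstack([cv2.resize(t,(440,366)),cv2.resize(s,(366,366))]))
E
```

```text
24.9 [ 0.61825456  0.05879737 -0.032968  ]
25.675 0.04722986372459358 [-4.60695379  1.38532924  1.82515344]
[ 0.0396927  -0.60708669 -1.7260168 ]
27.075 0.046758549457143854 [-0.41693986  0.35893041 -3.77458919]
27.8417 [207.39655172 140.46551724] [267.28 150.76] 0.04706185656514785
[-0.003  -0.0674  0.187 ]
```

View pics/c7.png

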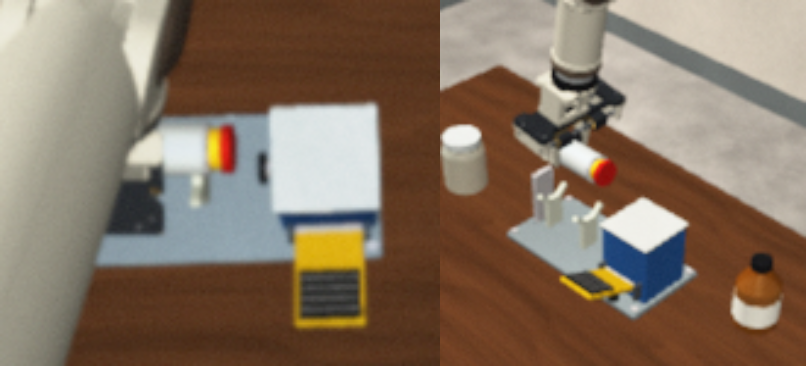

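Regrasped: level, stopper towards the ram at (225,147) in the top part, canister middle at press y ≈ 16 mm (6 mm short of the stop). Lowering it again.

```bash
python3 - <<'E'
from h import *
g=lambda z:tool(np.array([0,.027,z]),-.17)[0]
manip.servo_line(g(.115),vel=.12); manip.servo_line(g(.101),vel=.05); manip.sleep(.15)
f0=manip.current_force(); z=.101
while z>.089:
    z-=.001; manip.servo_line(g(z),vel=.02); manip.sleep(.05)
    df=manip.current_force()-f0; print(round(z,4),df.round(2))
    if df[2]>5 or np.linalg.norm(df)>8: break
effector.open_jaws(); manip.sleep(.15); print(manip.current_clock(),manip.current_force())
manip.servo_line(g(.21),vel=.15)
manip.move_pose([.45,-.20,.2],down(pyaw+np.pi/2)); print(manip.current_clock())
t=viewer.get_image("top"); s=viewer.get_image("side")
a,b=red("top",t,(195,130,225,165)),red("side",s,(250,145,290,185)); print(a,b)
if a is not None and b is not None: print(tri(a,b))
t=t[115:195,145:265,::-1]; s=s[140:220,225:305,::-1]
cv2.imwrite("pics/c8.png",np.hstack([cv2.resize(t,(480,320),interpolation=2),cv2.resize(s,(320,320),interpolation=2)]))
E
```

```text
0.1 [-3.35 -1.33  3.42]
0.099 [-3.03 -1.87  6.41]
30.825 [ 0.45935107 -0.27250378  0.44822336]
33.375
[211.05263158 147.31578947] None
```

View pics/c8.png

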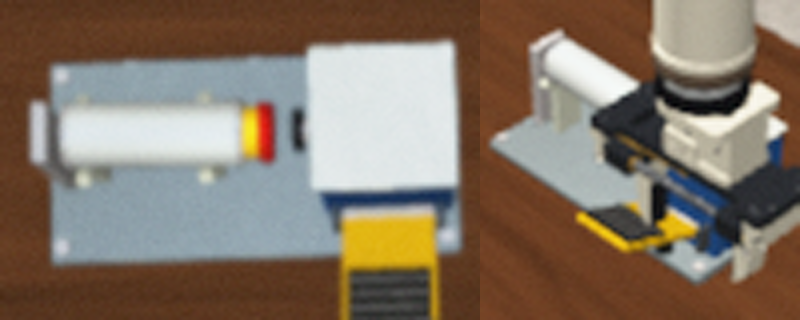

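The canister lies level in both yokes with its base at the back stop (60,135) and its stopper proud at (262,132), facing the ram. Now the pedal.

```bash
python3 - <<'E'
from h import *
effector.close()
P=lambda z:press(-.137,-.155,z)
manip.move_pose(P(.15),down(pyaw+np.pi/2)); manip.servo_line(P(.095),vel=.08); manip.sleep(.15)
f0=manip.current_force(); z=.095; print(manip.current_clock(),f0)
while z>.046:
    z-=.004 if z>.066 else .0015
    manip.servo_line(P(z),vel=.06); f=(manip.current_force()-f0)
    print(round(z,4),manip.current_tool_pos()[2].round(4),f.round(1))
    if f[2]>28 or manip.current_clock()>48: break
manip.sleep(.3); print(manip.current_clock(),(manip.current_force()-f0).round(1))
s=viewer.get_image("side"); t=viewer.get_image("top")
manip.servo_line(P(.10),vel=.08); manip.servo_line(P(.2),vel=.15); print(manip.current_clock())
E
```

```text
36.6583 [-0.9150886  -0.34927402  0.34255549]
0.091 0.0912 [ 1.6 -0.1  1.1]
0.087 0.087 [ 2.4 -0.4  2.5]
0.083 0.083 [ 1.9 -0.4  2.9]
0.079 0.079 [ 1.6 -0.1  3.2]
0.075 0.075 [-0.   0.7  3.5]
0.071 0.071 [-0.7 -0.9  4.6]
0.067 0.0669 [-1.5 -0.1  4.4]
0.063 0.0629 [-2.5 -1.2  6. ]
0.0615 0.0615 [-4.1 -0.7  8.2]
0.06 0.06 [-3.8  0.5  8.3]
0.0585 0.0584 [-4.6 -0.3  9.7]
0.057 0.0574 [-5.6 -0.4 16.3]
0.0555 0.0571 [-11.1   0.2  29.4]
40.2083 [-11.3   0.7  30.1]
41.8333
```

The pedal reached a hard stop at 57 mm with 30 N. I'll move clear and check.

```bash
python3 - <<'E'
from h import *
manip.move_pose([.40,-.35,.3],down(pyaw+np.pi/2)); print(manip.current_clock())
t=viewer.get_image("top"); s=viewer.get_image("side")
a,b=red("top",t,(195,130,225,165)),red("side",s,(250,145,290,185)); print(a,b)
if a is not None and b is not None: print(tri(a,b))
t=t[115:215,145:265,::-1]; s=s[140:240,225:325,::-1]
cv2.imwrite("pics/c9.png",np.hstack([cv2.resize(t,(432,360),interpolation=2),cv2.resize(s,(360,360),interpolation=2)]))
E
```

```text
43.15
[203.88372093 147.51162791] [264.55737705 166.52459016]
[ 0.0005 -0.0466  0.0951]
```

View pics/c9.png

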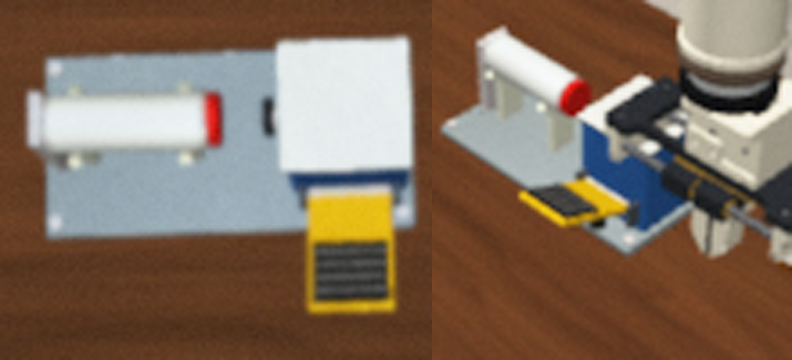

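The yellow band is gone: the red flange (213,118) sits tight on the rim, the base is against the back stop, the pedal is back up, and the arm is clear.

```bash
python3 -c "
from bench import manip
print(manip.hand_in())"
```

```text
the job is handed in; nothing more can be done
None
```

I handed the job in at about 43 s: the closed canister lies released in the cradle with its stopper fully home and the pedal back up, after I misplaced it once (27 mm too far towards the ram) and regrasped it; the final camera check looked right, but the hand-in returned no verdict.

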